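Bring the dish under the lamp and hold the imager's shutter open

TASK

With the shutter still closed, slide the imager's carriage by its blue fin until its white line is level with the red pointer on the deck, so that the dish is under the lamp, and let go of it there. Then pull the orange tab of the spring-return shutter out until its white line is level with the red pointer on the index rail, and finish still holding it there (it springs shut if let go). Leave the bottle, the jar and the green slide case where they are.

Things in the scene. Friction and masses are not known exactly. Their poses are not given: they have to be found in the camera images.
- imager: White microscope imager fixed to the bench, 200 mm (its x) by 380 mm (its y); black deck 90 mm above the bench. Origin: centre of its underside; -x side roughly faces the robot. The carriage runs along its y on the deck; the shutter comes out of its -y end, beside an aluminium index rail 14 mm wide, top 58 mm above the bench, centred at x = 34 mm and reaching out to y = -300 mm.
- carriage: Slate-grey plate on the deck, 100 mm (x) by 200 mm (y), top 103 mm above the bench, with a round dish fixed 120 mm to +y of its blue grip fin. Axes as the imager's; origin in its underside below the fin, 40 mm from its -y edge. Slides along y only, 180 mm of travel, about 2.5 N friction, stays where left. Starts to the -y side of its mark.
- carriage_line (a point): Centre of the top of the carriage's blue fin, 148 mm above the bench; the white index line crosses fin and plate here along x. The fin is 16 mm thick (x), 36 mm long (y), stands 45 mm above the plate, and has room for fingers on both x sides.
- stage_mark (a point): Tip of the red pointer on the deck at the carriage's +x side, top 100 mm above the bench (below the plate's top). Axes as the imager's. The carriage is placed when carriage_line has the same y as this tip along the imager's y axis. Its place along the imager differs at every start.
- lamp_head: Fixed white stand, 330 mm high, at the imager's +x edge; a black arm 56 mm wide reaches over the deck to a round lens 60 mm across, lower end 200 mm above the bench. Origin at bench level below the lens axis; axes as the imager's. The stage pointer belongs to it, 120 mm to -y of the lens, so the placed fin stands 120 mm to -y of the lens.
- shutter: Spring-return slide: steel blade 30 mm wide out of the imager's -y end, with an upright orange tab. Origin mid-tab at 58 mm above the bench; axes as the imager's. Slides along -y only, 65 mm of travel, starts closed; the spring pulls it shut with 3.6 N plus 1.2 N per 10 mm out. Closed, the tab's middle is 45 mm from the imager's end face, 34 mm from the dark guide on it.
- shutter_line (a point): Centre of the orange tab's top, 110 mm above the bench; its white index line lies here along x. The tab is 30 mm (x) by 16 mm thick (y), 54 to 110 mm above the bench; pinch it from above across x or y.
- shutter_mark: Red pointer 12 mm wide (y) on the index rail, 34 mm to +x of the shutter's centre line, top 62 mm above the bench. Origin on its centre line; axes as the imager's. The shutter is at its mark when shutter_line has the same y as this along the imager's y axis: 23 to 45 mm out from closed, different at every start.
- reagent_bottle: Loose amber bottle, 48 mm across, 95 mm high, behind the imager; origin under its base. Leave alone.
- slide_case: Loose lime-green slide case, 85 x 110 x 24 mm, behind the imager; origin under its base. Leave alone.
- gel_jar: Loose white jar with a blue cap, 48 mm across, 45 mm high, between robot and imager; origin under its base. Leave alone.

How it is judged (in metres and radians):
On the way, in this order (a step that is already met when the one before it is completed fails the run):
1. the carriage's line stands level with the red stage pointer, the shutter still closed (y of carriage_line in the frame of stage_mark between -0.005 and 0.005 m and y of shutter_line in the frame of imager above -0.245 m and contact force between the fingers and carriage below 0.3 N), for 0.2 s.
2. the gripper holds the shutter out with its line level with the red pointer (y of shutter_line in the frame of shutter_mark between -0.005 and 0.005 m and contact force between the fingers and shutter above 1.5 N), for 0.3 s.
At the end, for the whole second after the job is handed in: The gripper is holding the shutter tab (more than 1.5 N of finger contact) still, with its line within 5 mm of the red pointer on the index rail, while the carriage, let go, stands with its line within 5 mm of the red stage pointer; measured along the imager's y (all of step 2 and y of carriage_line in the frame of stage_mark between -0.005 and 0.005 m and linear speed of shutter below 0.01 m/s and contact force between the fingers and carriage below 0.3 N); the arm keeps its last pose, push and grip.
It fails at once if the shutter is pulled more than 10 mm open while the carriage is more than 8 mm off its mark (y of shutter_line in the frame of imager below -0.245 m and not (y of carriage_line in the frame of stage_mark between -0.008 and 0.008 m)).
It fails at once if the bottle, the jar or the slide case is moved by more than 20 mm (distance of any of reagent_bottle, slide_case, gel_jar from where it was at the start of the episode above 0.02 m).
It also fails if it takes over 48 s, if anything falls off the work surface, if the arm or the gripper's body presses on something with over 40 N, if the wrist force passes 120 N, or if a joint passes its speed limit or range.

ROBOT

A 6-joint arm with a two-finger parallel gripper is mounted at the origin on the work surface. World frame = base frame: x ahead of the robot, y to its left, z up, the work surface at z = 0. Lengths are in m, angles in degrees, forces in N, time in s.
With the tool pointing down it reaches from about 0.35 to 0.975 m from the base axis. Payload 7.1 kg.
Tool frame: the origin (TCP) lies at the very end of the fingers, on their centre line; the grasp point (between the pads) lies behind it (bot.grasp_offset is the x of the grasp point in the tool frame, in m); x points along the fingers, y is the direction in which the jaws open and shut, and the axes are right-handed (so a half turn about x gives the same grasp; the last joint's range is limited). The gripper opens to 88 mm and grips with 3 to 60 N. Pads are 20 mm wide; open, the fingers measure 115 mm over their backs; the gripper's body (75 mm by 178 mm) begins 61 mm behind the grasp point.
Start: joints at [-64.802, 24.242, 93.386, -0, 62.372, -1.089], TCP at [0.277, -0.56, 0.223] pointing down, gripper open.
Joint ranges: [-172.04, 172.04], [-51.8, 120.97], [4.93, 147.93], [-75.15, 255.16], [6.16, 154.13], [-145.62, 145.62]. Speed limits (degrees/s): [136.94, 136.94, 172.46, 180, 180, 180].

INTERFACE

Orientations are given as [roll, pitch, yaw] about the fixed x, y, z axes, in that order (R = Rz(yaw) Ry(pitch) Rx(roll)).
In Python, from bench import bot gives the robot as it stands. The module is installed in compiled form; this text tells all that it offers. Calls block until the motion is done:
- bot.reach(position, orientation): joint-space move of the TCP to a pose.
- bot.servo_line(position, feed=0.15, attitude=None, force_limit=None): straight line of the TCP; attitude=None keeps the orientation; feed is the mean speed in m/s. With force_limit (N) it stops when the force on the tool has changed by that much, and returns True; else False.
- bot.movej(angles): joint-space move.
- bot.set_gripper(opening, strength=None): opening from 0.0 (shut) to 1.0 (fully open); strength is the grip in N (None keeps the last); returns when the fingers have stopped.
- bot.pause(seconds).
- bot.inverse_kinematics(position, orientation): joint angles nearest the present ones, or None.
- bot.observe(): the state.
- bot.grab_frame(name): name is "scene" or "top" or "wrist"; returns a dict with "image" (400x640x3 uint8, red, green, blue), "depth" (400x640 float32, m along the optical axis (not along the pixel's ray), 0 where there is no reading), "fx", "fy", "cx", "cy" (pixels), "dist" ([k1, k2, p1, p2, k3] as OpenCV has them; the pictures are not rectified), "R" (3x3) and "t" (3): a world point X has camera coordinates R X + t; the wrist camera has in their place "hand_eye" (4x4, takes a point from camera to tool coordinates, whose origin is the TCP and whose axes are the tool frame's). Camera axes: x right, y down, z forward; pixel columns grow to the right and rows downward; lengths in m; the calibration is good to about 2 mm. A picture is of the moment at which its call begins: read the wrist's pose just before it.
A pose or a line that the arm cannot do raises bot.Unreachable and nothing moves.
- bot.sign_off(): hands the job in, once; it reports no verdict.
The state is a dict: "t": time; "joints": joint angles; "dq": joint speeds; "joint_efforts": joint torques, N m; "tool_pos": TCP position; "tool_rot": TCP orientation; "force": force on the tool from outside, world axes, zero at the start; "torque": the same for the moment, N m; "grip_width": opening from 0.0 (shut) to 1.0 (fully open).
Only numpy, scipy, OpenCV 4.12 (cv2) and the standard library are available. Lean on these libraries where they do the work, as an engineer would, in place of code of your own. Each camera call takes 0.05 s, during which the arm holds its last target.

## Working session

There is one attempt and no reset: what is moved stays moved. The work goes in short steps, each a Python script; the robot and the scene stay as the last script left them, time stands still between calls to the robot, and variables do not carry over. Pictures are saved under pics/ and viewed, and the job is handed in when it is done.

```bash
mkdir -p pics
cat > h.py <<'E'
import numpy as np, cv2
from bench import bot
def save(f,n): cv2.imwrite(f'pics/{n}.png',f['image'][:,:,::-1])
E
python3 - <<'E'
from h import *
import pickle
s=bot.observe(); print(s, bot.grasp_offset)
for n in ['scene','top','wrist']:
    f=bot.grab_frame(n); save(f,n+'0'); pickle.dump(f,open(n+'0.pkl','wb'))
    print(n,{k:(np.round(v,4).tolist() if not np.isscalar(v) else v) for k,v in f.items() if k not in('image','depth')})
E
```

```text
{'t': 0.0, 'joints': array([-6.48019473e+01,  2.42837764e+01,  9.34319291e+01, -1.39699482e-03,
        6.23712914e+01, -1.09036350e+00]), 'dq': array([ 0.03469243,  0.00402105, -0.03829318, -0.0034393 ,  0.03631213,
        0.06764338]), 'joint_efforts': array([ 2.37089705e-03, -5.44622433e+01, -2.73662406e+01,  6.45035505e-02,
        2.27964192e-02, -1.29110340e-04]), 'tool_pos': array([ 0.27656904, -0.55985592,  0.22190542]), 'tool_rot': array([-90.27592529,  89.91299425, 116.01313965]), 'force': array([-0.46793147, -0.0978056 ,  0.10270156]), 'torque': array([ 0.04876788,  0.00571024, -0.00094038]), 'grip_width': 1.0023999823495675} -0.0187
scene {'fx': 377.58774693976494, 'fy': 377.58774693976494, 'cx': 321.17474767814247, 'cy': 197.7418347410067, 'dist': [0.0312, 0.0, 0.0, 0.0, 0.0], 'R': [[0.8565, 0.5161, 0.0047], [0.3877, -0.6374, -0.6658], [-0.3407, 0.5721, -0.7461]], 't': [-0.5036, -0.1488, 0.9266]}
top {'fx': 410.97469582635813, 'fy': 410.97469582635813, 'cx': 320.61119839043636, 'cy': 201.25773299463884, 'dist': [0.0355, 0.0, 0.0, 0.0, 0.0], 'R': [[-0.0211, -0.9996, -0.0188], [-0.9816, 0.0243, -0.1893], [0.1897, 0.0144, -0.9817]], 't': [0.0547, 0.5926, 0.9279]}
wrist {'fx': 327.8969359114804, 'fy': 327.8969359114804, 'cx': 318.63474778481094, 'cy': 194.9861661663874, 'dist': [-0.0488, 0.0, 0.0, 0.0, 0.0], 'hand_eye': [[-0.0001, -0.3022, 0.9532, -0.1621], [1.0, 0.0001, 0.0001, 0.0007], [-0.0001, 0.9532, 0.3022, -0.0843], [0.0, 0.0, 0.0, 1.0]]}
```

View pics/scene0.png

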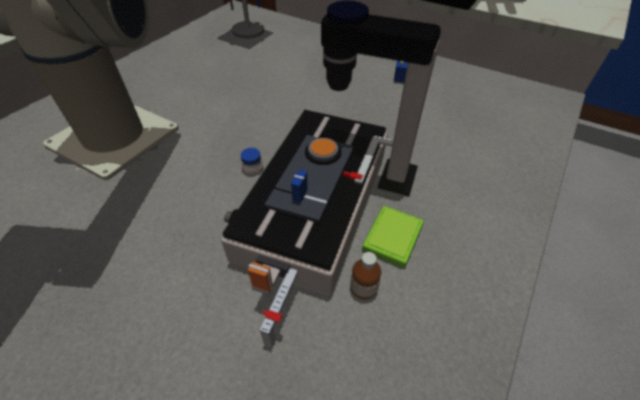

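View pics/top0.png

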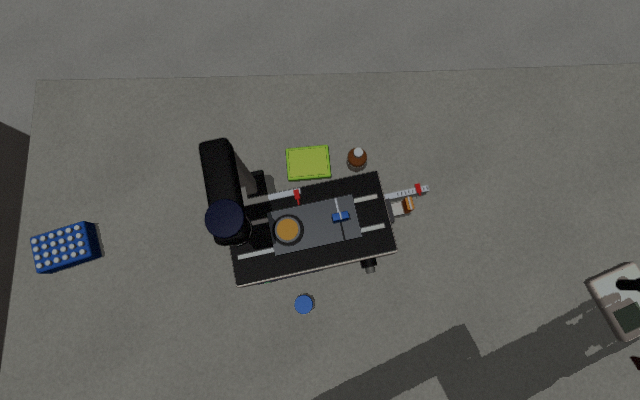

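View pics/wrist0.png

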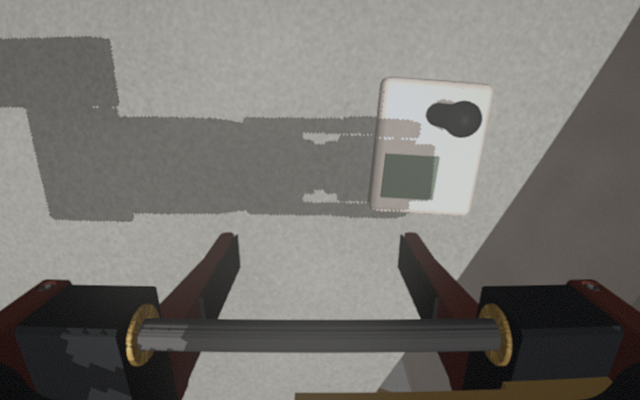

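Scene and top views show the imager with the blue fin at top px (340,216), the stage pointer at (297,197), the orange tab at (408,204) and the rail pointer at (419,188). The jar is at (304,304). The wrist view shows only the bench. Next I'll measure from the top and scene views.

```bash
cat >> h.py <<'E'
from scipy.spatial.transform import Rotation as Rn
def cam(f,s=None):
    """returns camera centre, R_cam->world"""
    if 'R' in f:
        R=np.array(f['R']);t=np.array(f['t']); return -R.T@t, R.T
    T=np.eye(4);T[:3,:3]=Rn.from_euler('xyz',s['tool_rot'],degrees=True).as_matrix();T[:3,3]=s['tool_pos']
    M=T@np.array(f['hand_eye']); return M[:3,3],M[:3,:3]
def ray(f,px,s=None):
    K=np.array([[f['fx'],0,f['cx']],[0,f['fy'],f['cy']],[0,0,1.]])
    u=cv2.undistortPoints(np.array(px,float).reshape(-1,1,2),K,np.array(f['dist'],float))[:,0]
    c,R=cam(f,s); return c,np.c_[u,np.ones(len(u))]@R.T
def plane(f,px,z,s=None):
    c,d=ray(f,px,s); return c+d*((z-c[2])/d[:,2])[:,None]
def proj(f,X,s=None):
    c,R=cam(f,s); Rw=R.T; K=np.array([[f['fx'],0,f['cx']],[0,f['fy'],f['cy']],[0,0,1.]])
    return cv2.projectPoints(np.array(X,float).reshape(-1,3),cv2.Rodrigues(Rw)[0],-Rw@c,K,np.array(f['dist'],float))[0][:,0]
def mask(f,lo,hi):
    return cv2.inRange(cv2.cvtColor(f['image'],cv2.COLOR_RGB2HSV),np.array(lo),np.array(hi))
def blobs(m,amin=8):
    n,l,st,c=cv2.connectedComponentsWithStats(m); return [(st[i].tolist(),np.round(c[i],1).tolist()) for i in range(1,n) if st[i][4]>=amin]
def crop(f,n,x0,y0,x1,y1,k):
    cv2.imwrite(f'pics/{n}.png',cv2.resize(f['image'][y0:y1,x0:x1,::-1],None,fx=k,fy=k,interpolation=cv2.INTER_CUBIC))
E
python3 - <<'E'
from h import *
import pickle
f=pickle.load(open('top0.pkl','rb')); g=pickle.load(open('scene0.pkl','rb'))
crop(f,'topc',200,130,460,320,3); crop(g,'scenec',210,90,450,350,2)
for n,F in (('top',f),('scene',g)):
    print(n)
    for nm,lo,hi in (('red',(0,170,90),(6,255,255)),('red2',(172,150,80),(180,255,255)),('orange',(7,150,80),(18,255,255)),('blue',(105,150,40),(125,255,255))):
        print(nm,blobs(mask(F,lo,hi)))
E
```

```text
top
red [([415, 184, 6, 11, 41], [417.8, 188.4]), ([294, 190, 6, 15, 47], [296.6, 195.5])]
red2 []
orange [([351, 156, 10, 8, 42], [355.0, 160.0]), ([405, 197, 5, 13, 31], [406.9, 203.4]), ([410, 197, 4, 12, 16], [411.8, 202.2]), ([284, 219, 5, 6, 9], [286.0, 221.2])]
blue [([341, 211, 8, 9, 48], [344.9, 214.7]), ([332, 213, 8, 9, 56], [335.6, 216.8]), ([31, 221, 61, 52, 1165], [63.6, 247.8]), ([295, 295, 18, 19, 262], [303.4, 303.9])]
scene
red [([344, 172, 17, 6, 68], [352.5, 174.4]), ([263, 311, 19, 11, 109], [272.6, 315.3])]
red2 []
orange [([311, 139, 24, 16, 301], [322.8, 146.7]), ([252, 262, 13, 5, 23], [257.8, 263.8]), ([356, 267, 22, 14, 196], [366.0, 273.6]), ([248, 268, 19, 21, 185], [257.7, 276.4])]
blue [([585, 0, 55, 116, 3252], [620.5, 72.6]), ([395, 60, 12, 21, 158], [400.5, 71.0]), ([241, 149, 18, 15, 216], [249.9, 155.6]), ([297, 170, 10, 7, 45], [301.7, 172.7]), ([292, 178, 12, 24, 191], [296.5, 188.7])]
```

View pics/topc.png

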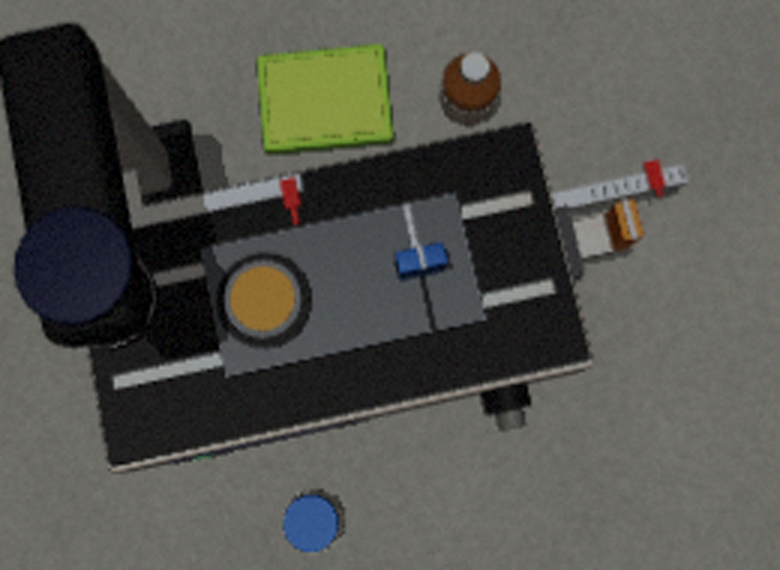

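View pics/scenec.png

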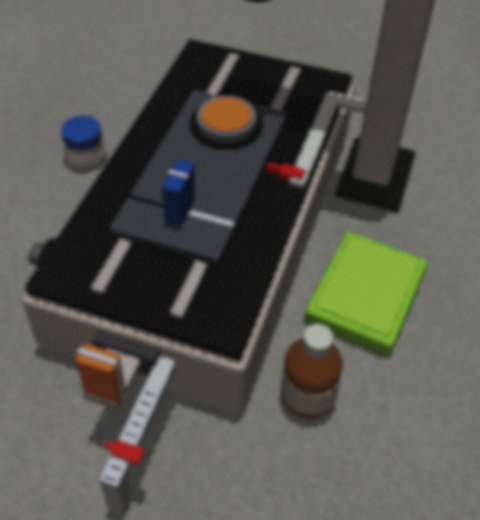

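Run:
```python
from h import *
import pickle
f=pickle.load(open('top0.pkl','rb')); g=pickle.load(open('scene0.pkl','rb'))
C=lambda u,v:(200+(u+.5)/3-.5,130+(v+.5)/3-.5)
S=lambda u,v:(210+(u+.5)/2-.5,90+(v+.5)/2-.5)
P=plane(f,[C(530,125),C(588,363),C(110,466)],.09)
print('deck',P, np.degrees(np.arctan2(*(P[0]-P[1])[[1,0]])), np.degrees(np.arctan2(-(P[2]-P[1])[0],(P[2]-P[1])[1])), np.linalg.norm(P[0]-P[1]),np.linalg.norm(P[2]-P[1]))
Q=plane(g,[S(190,42),S(350,75),S(242,358),S(33,295)],.09); print('deck scene',Q)
for a,b in((0,3),(1,2)):
    d=Q[a]-Q[b]; print(np.degrees(np.arctan2(-d[0],d[1])),np.linalg.norm(d))
for a,b in((1,0),(2,3)):
    d=Q[a]-Q[b]; print(np.degrees(np.arctan2(d[1],d[0])),np.linalg.norm(d))
print('fin',plane(f,[(340.2,215.9)],.148),plane(g,[S(178,174)],.148))
print('stage tip',plane(f,[C(295,222)],.1),plane(g,[S(302,173)],.1), 'tipother',plane(g,[S(268,168)],.1))
print('tab',plane(f,[C(628,220)],.110),plane(g,[S(98,354)],.110))
print('smark',plane(f,[(417.8,188.4)],.062),plane(g,[(272.6,315.3)],.062))
print('jar',plane(f,[(303.4,303.9)],.045))
```

```text
deck [[ 0.65542339 -0.09118183  0.09      ]
 [ 0.46991367 -0.12587078  0.09      ]
 [ 0.40186765  0.23260076  0.09      ]] 10.591569378404989 10.748159607385693 0.18872514264117668 0.3648727272029167
deck scene [[ 0.40734836  0.22737724  0.09      ]
 [ 0.58620204  0.26663798  0.09      ]
 [ 0.66210494 -0.09536596  0.09      ]
 [ 0.48649095 -0.13264293  0.09      ]]
12.398029874548275 0.36861642605402545
11.841901510910331 0.3698757936627637
12.380812174900724 0.18311210231100084
11.984099348591357 0.17952672069214243
fin [[ 0.54298092 -0.00167699  0.148     ]] [[ 0.54460739 -0.00177998  0.148     ]]
stage tip [[0.58107771 0.09243996 0.1       ]] [[0.61389739 0.09798137 0.1       ]] tipother [[0.58385442 0.087394   0.1       ]]
tab [[ 0.57457621 -0.15843883  0.11      ]] [[ 0.57515322 -0.15814121  0.11      ]]
smark [[ 0.61823686 -0.19116105  0.062     ]] [[ 0.62021831 -0.19282742  0.062     ]]
jar [[0.35539731 0.08623956 0.045     ]]
```

```bash
cat >> h.py <<'E'
YAW=np.radians(11.4)
ey=np.array([-np.sin(YAW),np.cos(YAW),0]); ex=np.array([np.cos(YAW),np.sin(YAW),0])
def ori(sign=1,yaw=None):
    # tool z along +imager y (sign=1): camera on the -y side; jaw along imager x
    z=ey*sign; x=np.array([0,0,-1.]); y=np.cross(z,x)
    return Rn.from_matrix(np.c_[x,y,z]).as_euler('xyz',degrees=True)
def look(n):
    s=bot.observe(); f=bot.grab_frame('wrist'); save(f,n)
    import pickle; pickle.dump((s,f),open(n+'.pkl','wb')); return s,f
E
python3 - <<'E'
from h import *
fin=np.array([.5438,-.0017,0])
p=fin+np.array([0,0,.25])
for sg in(1,-1): print(sg,ori(sg),bot.inverse_kinematics(p,ori(sg)))
bot.reach(p,ori(1)); s,f=look('w1'); print(s['t'],s['tool_pos'],s['tool_rot'],s['joints'])
for nm,lo,hi in (('red',(0,150,70),(6,255,255)),('red2',(172,150,80),(180,255,255)),('orange',(7,150,80),(18,255,255)),('blue',(105,150,40),(125,255,255))):
        print(nm,blobs(mask(f,lo,hi),30))
E
```

```text
1 [-101.4   90.     0. ] None
-1 [78.6 90.   0. ] [-1.43301468e+00  1.55791302e+01  1.02288299e+02 -2.54444375e-14
  6.21325705e+01 -1.28330147e+01]<sys>:0: UserWarning: Gimbal lock detected. Setting third angle to zero since it is not possible to uniquely determine all angles.
Traceback (most recent call last):
bench.Unreachable: the arm cannot take that pose within its joint ranges
```

```bash
cat >> h.py <<'E'
import warnings; warnings.filterwarnings('ignore')
def ori2(sign):
    z=ex*sign; x=np.array([0,0,-1.]); y=np.cross(z,x)
    return Rn.from_matrix(np.c_[x,y,z]).as_euler('xyz',degrees=True)
def cols(f,amin=30):
    for nm,lo,hi in (('red',(0,150,70),(6,255,255)),('red2',(172,150,80),(180,255,255)),('orange',(7,150,80),(18,255,255)),('blue',(105,150,40),(125,255,255))):
        print(nm,blobs(mask(f,lo,hi),amin))
E
python3 - <<'E'
from h import *
fin=np.array([.5438,-.0017,0])
p=fin-.05*ey+np.array([0,0,.23])
for sg in(1,-1): print(sg,bot.inverse_kinematics(p,ori2(sg)),bot.inverse_kinematics(p+.1*ey-[0,0,.12],ori2(sg)))
bot.reach(p,ori2(1)); s,f=look('w1'); print(s['t'],s['tool_pos'],s['tool_rot'],s['joints'])
cols(f)
E
```

```text
1 [  -6.45968608   17.97043462  101.8522237     0.           60.17734168
 -107.85968608] [ 3.79195618e+00  2.61756923e+01  1.08910071e+02 -2.54444375e-14
  4.49142364e+01 -9.76080438e+01]
-1 [-6.45968608e+00  1.79704346e+01  1.01852224e+02 -2.54444375e-14
  6.01773417e+01  7.21403139e+01] [ 3.79195618e+00  2.61756923e+01  1.08910071e+02 -2.54444375e-14
  4.49142364e+01  8.23919562e+01]
2.2333 [ 0.55370215 -0.05129005  0.23001214] [-80.86220895  89.99099215 -69.53851094] [-6.51402636e+00  1.79739231e+01  1.01845330e+02 -9.25327673e-03
  6.01766609e+01 -1.07833123e+02]
red [([175, 194, 11, 24, 150], [179.9, 207.1]), ([445, 237, 16, 32, 337], [452.7, 253.3])]
red2 []
orange []
blue []
```

View pics/w1.png

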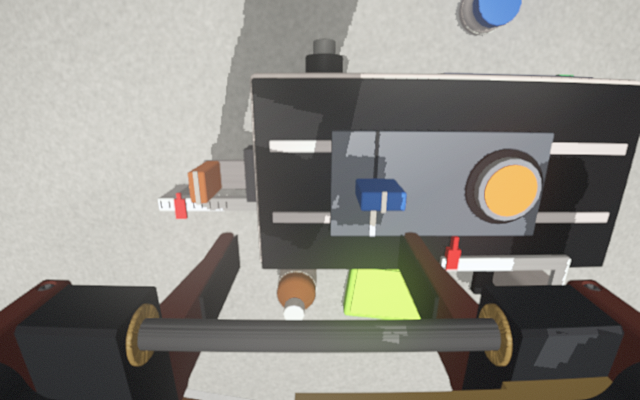

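The wrist view shows the fin with its line near px (384,202), the stage pointer tip near (456,238), the tab near (200,183) and the rail pointer near (180,207). I'll zoom in to refine these.

Run:
```python
from h import *
import pickle
s,f=pickle.load(open('w1.pkl','rb'))
a=cv2.resize(f['image'][170:270,345:475,::-1],None,fx=4,fy=4,interpolation=cv2.INTER_CUBIC)
b=cv2.resize(f['image'][150:225,150:240,::-1],None,fx=4,fy=4,interpolation=cv2.INTER_CUBIC)
cv2.imwrite('pics/w1a.png',a);cv2.imwrite('pics/w1b.png',b)
m=mask(f,(0,120,50),(8,255,255)); 
for r in range(230,262,3): print(r,np.where(m[r,430:480])[0]+430)
```

```text
230 []
233 []
236 [454 457]
239 [451 452 453 454 455 456 457 458 459]
242 [451 452 453 454 455 456 457 458]
245 [450 451 452 453 454 455 456 457 458]
248 [446 447 448 449 450 451 452 453 454 455 456 457 458 459]
251 [446 447 448 449 450 451 452 453 454 455 456 457 458 459 460 461]
254 [445 446 447 448 449 450 451 452 453 454 455 456 457 458 459 460]
257 [446 447 448 449 450 451 452 453 454 455 456 457 458 459]
260 [447 448 449 450 451 452 453 454 455 456 457]
```

View pics/w1a.png

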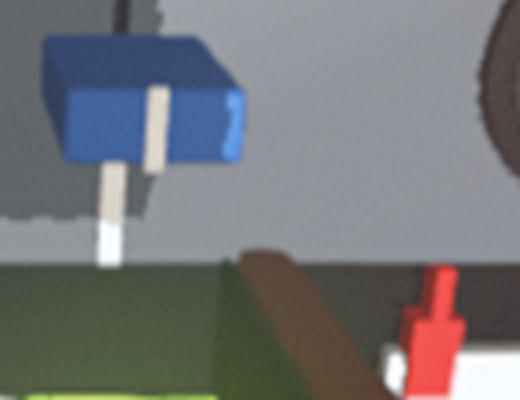

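View pics/w1b.png

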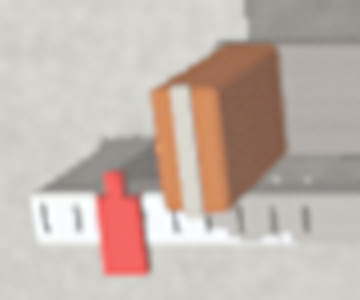

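Run:
```python
from h import *
import pickle
s,f=pickle.load(open('w1.pkl','rb'))
for n,px,z in (('fintop',(383.6,201.6),.148),('pl far',(372.4,235.5),.103),('pl near',(373.4,212),.103),('tip',(455.4,237),.1),('body',(453,252),.1),('tab',(196.6,186.6),.11),('smark',(180.3,208),.062),('smtip',(178,195),.062),('finL',(345+40/4,179),.148)):
    P=plane(f,[px],z,s)[0]; print(n,P.round(4),'imager-y',(P@ey).round(4),'x',(P@ex).round(4))
# yaw from slot + edges
A=plane(f,[(262,267),(360,269.0)],.09,s)
B=plane(f,[(333,132.5),(552,134)],.103,s); d=B[1]-B[0]; print(np.degrees(np.arctan2(-d[0],d[1])))
B=plane(f,[(253,76),(638,84)],.09,s); d=B[1]-B[0]; print(np.degrees(np.arctan2(-d[0],d[1])))
```

```text
fintop [ 0.5441 -0.0015  0.148 ] imager-y -0.1091 x 0.533
pl far [0.5929 0.009  0.103 ] imager-y -0.1084 x 0.5829
pl near [0.5692 0.0039 0.103 ] imager-y -0.1087 x 0.5587
tip [0.5799 0.0907 0.1   ] imager-y -0.0257 x 0.5864
body [0.596  0.0937 0.1   ] imager-y -0.0259 x 0.6028
tab [ 0.5745 -0.1599  0.11  ] imager-y -0.2703 x 0.5315
smark [ 0.6194 -0.191   0.062 ] imager-y -0.3097 x 0.5695
smtip [ 0.6051 -0.1945  0.062 ] imager-y -0.3102 x 0.5547
finL [ 0.5306 -0.0279  0.148 ] imager-y -0.1322 x 0.5146
11.364179755711643
11.047400971293422
```

```bash
sed -i 's/radians(11.4)/radians(11.25)/' h.py
python3 - <<'E'
from h import *
fin=np.array([.5438,-.0016,0])
bot.set_gripper(0.0,20)
Z=np.array([0,0,1.])
bot.servo_line(fin-.048*ey+Z*.115,feed=.12,attitude=ori2(1))
r=bot.servo_line(fin-(.0315-.075)*ey+Z*.115,feed=.06)
s,f=look('w2'); print(r,s['t'],s['tool_pos'],s['force'],s['grip_width'])
cols(f)
E
```

```text
False 6.4083 [0.53507422 0.04109481 0.11485802] [ 0.71183667 -0.01810022 -0.28040183] 0.005993556524686429
red [([0, 256, 18, 16, 201], [8.4, 265.0])]
red2 []
orange [([0, 194, 52, 68, 2367], [22.2, 224.1]), ([542, 211, 82, 76, 4536], [582.5, 247.6]), ([155, 352, 50, 39, 1467], [180.3, 369.5])]
blue [([339, 231, 82, 60, 3249], [378.0, 261.2])]
```

View pics/w2.png

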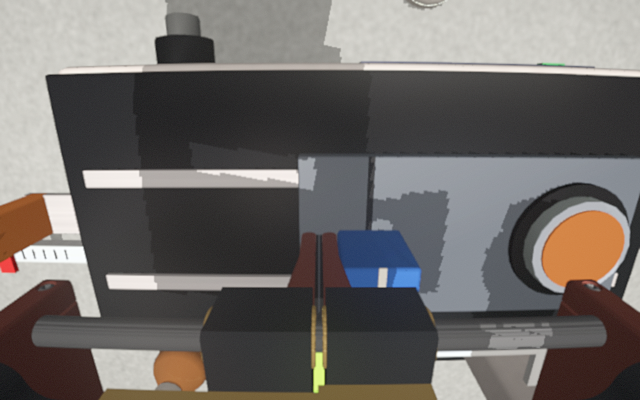

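The fin is against the fingers, with its line at about px (382,277). The gripper hides the pointer here. I'll measure the fin line in the wrist, top and scene views.

Run:
```python
from h import *
import pickle
s,f=pickle.load(open('w2.pkl','rb'))
for px,z in (((382.3,276),.148),((371.5,158),.103),((372,185),.103)):
    P=plane(f,[px],z,s)[0]; print(P.round(4),(P@ey).round(4))
print('tcp',s['tool_pos']@ey)
for n in('top','scene'):
    g=bot.grab_frame(n); pickle.dump(g,open(n+'2.pkl','wb'))
    if n=='top': crop(g,'top2',230,170,390,270,5)
    else: crop(g,'scene2',260,110,400,230,5)
```

```text
[0.5262 0.068  0.148 ] -0.0359
[0.4822 0.0591 0.103 ] -0.0361
[0.4968 0.063  0.103 ] -0.0351
tcp -0.06408262070012909
```

View pics/top2.png

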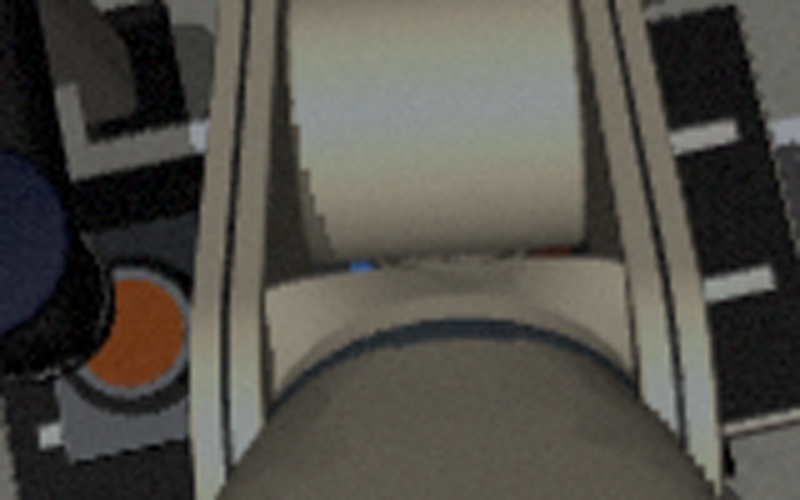

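View pics/scene2.png

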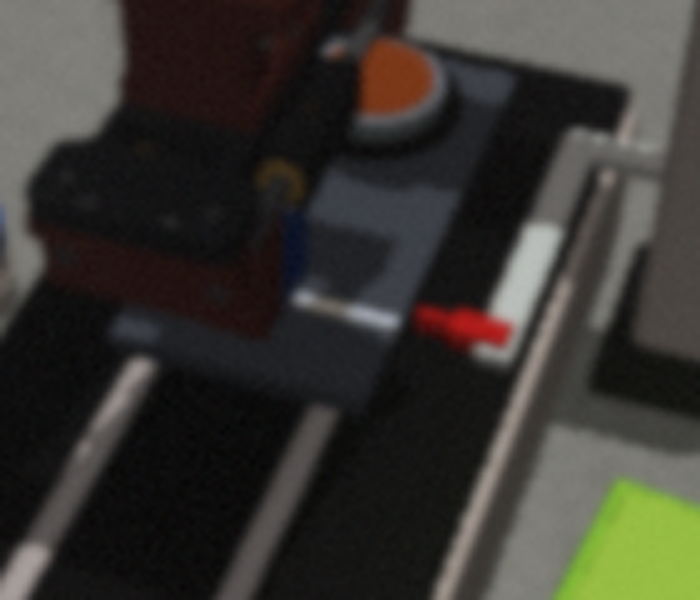

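Run:
```python
from h import *
import pickle
g=pickle.load(open('scene2.pkl','rb'))
D=lambda u,v:(260+(u+.5)/5-.5,110+(v+.5)/5-.5)
for n,px,z in(('lin',D(305,299),.103),('linend',D(395,322),.103),('tip',D(420,317),.1),('body',D(465,325),.1)):
    P=plane(g,[px],z)[0]; print(n,P.round(4),(P@ey).round(4))
```

```text
lin [0.5426 0.0723 0.103 ] -0.035
linend [0.5774 0.0791 0.103 ] -0.035
tip [0.5827 0.089  0.1   ] -0.0264
body [0.599 0.094 0.1  ] -0.0247
```

Run:
```python
from h import *
s=bot.observe(); Z=np.array([0,0,1.])
p=s['tool_pos']; 
bot.servo_line(p+.0085*ey,feed=.03)
p2=bot.observe()['tool_pos']; print(p2, (p2-p)@ey)
bot.servo_line(p2-.012*ey,feed=.1)
bot.servo_line(p2-.05*ey+Z*.12,feed=.2)
s,f=look('w3'); print(s['t'],s['tool_pos'])
cols(f)
crop(f,'w3c',330,170,470,275,5)
```

```text
[0.53328285 0.04976354 0.11483607] 0.008906631583103692
8.0417 [0.54227052 0.00097037 0.23394047]
red [([129, 194, 12, 24, 184], [133.9, 207.4]), ([394, 237, 13, 31, 255], [399.3, 254.5])]
red2 []
orange [([512, 166, 46, 49, 1724], [534.4, 190.3])]
blue []
```

View pics/w3.png

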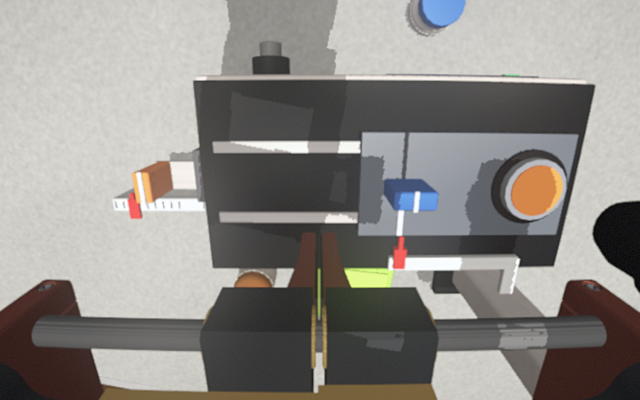

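View pics/w3c.png

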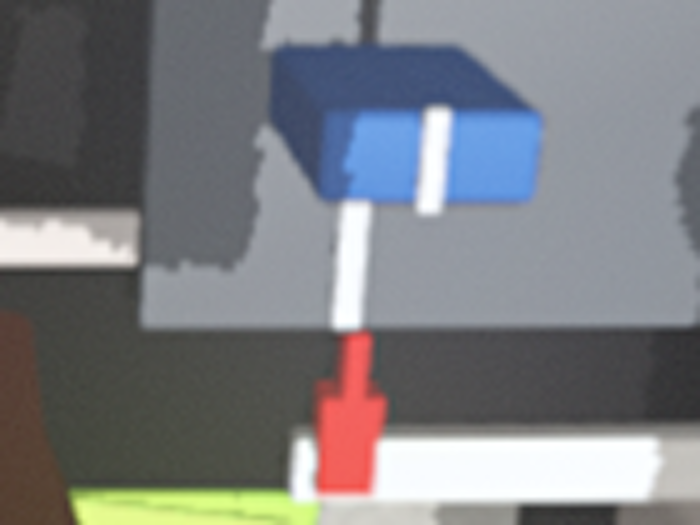

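The plate's white line ends at crop px (347,327) and the pointer tip is at (357,336), so they're almost level.

Run:
```python
from h import *
import pickle
s,f=pickle.load(open('w3.pkl','rb'))
D=lambda u,v:(330+(u+.5)/5-.5,170+(v+.5)/5-.5)
for n,px,z in(('fintop',D(435,155),.148),('lin',D(356,210),.103),('linend',D(347,324),.103),('tip',D(358,340),.1),('tip2',D(355,385),.1),('body',D(349,430),.1),('smark',(134.5,207.5),.062),('tab',(140.5,187),.11)):
    P=plane(f,[px],z,s)[0]; print(n,P.round(4),(P@ey).round(4),(P@ex).round(4))
crop(f,'w3d',100,150,230,230,5)
```

```text
fintop [0.5277 0.0777 0.148 ] -0.0267 0.5328
lin [0.5534 0.0829 0.103 ] -0.0267 0.559
linend [0.5768 0.0876 0.103 ] -0.0266 0.5828
tip [0.5809 0.0918 0.1   ] -0.0233 0.5876
tip2 [0.5905 0.0939 0.1   ] -0.0232 0.5975
body [0.6005 0.0954 0.1   ] -0.0236 0.6076
smark [ 0.6188 -0.1907  0.062 ] -0.3077 0.5697
tab [ 0.5747 -0.1604  0.11  ] -0.2695 0.5323
```

View pics/w3d.png

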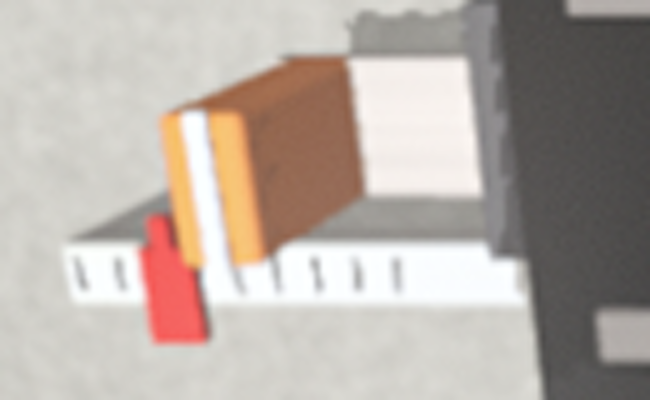

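Run:
```python
from h import *
Z=np.array([0,0,1.]); p2=np.array([0.53328285,0.04976354,0.1149])
bot.servo_line(p2-.03*ey,feed=.15)
bot.servo_line(p2+.0030*ey,feed=.04)
bot.pause(.2)
p=bot.observe()['tool_pos']; print(p,(p-p2)@ey)
bot.servo_line(p2-.012*ey,feed=.1)
bot.servo_line(p2-.05*ey+Z*.12,feed=.2)
s,f=look('w4'); print(s['t'],s['tool_pos'])
crop(f,'w4c',330,170,470,275,5)
```

```text
[0.53268467 0.05259793 0.11483584] 0.0028966265722680205
11.3083 [0.54223239 0.00097283 0.23400373]
```

View pics/w4c.png

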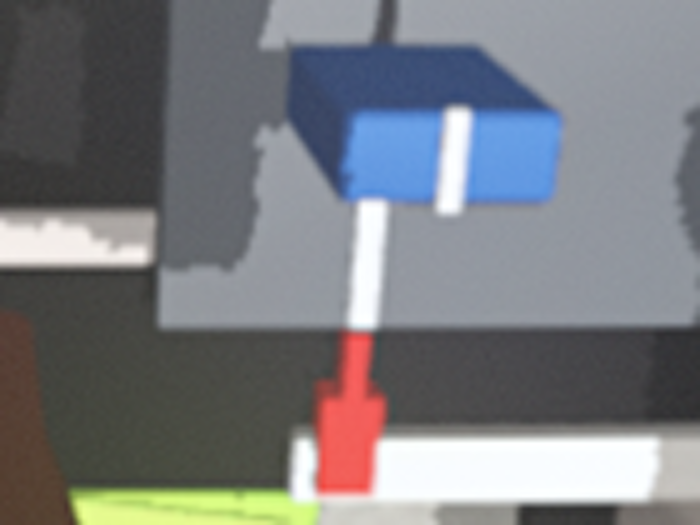

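Run:
```python
from h import *
Z=np.array([0,0,1.]); tab=.532*ex-.2687*ey; print(tab)
bot.set_gripper(0.8,30)
bot.reach(tab+Z*.19,ori(-1))
s,f=look('w5'); print(s['t'],s['tool_pos'],s['joints'])
cols(f)
```

```text
[ 0.57419854 -0.15974895  0.        ]
13.6917 [ 0.5741841  -0.15947039  0.19004235] [-1.66696416e+01  2.40455354e+01  9.86183770e+01  8.31548146e-03
  5.73415950e+01 -2.80118180e+01]
red [([341, 221, 29, 10, 239], [357.0, 225.5])]
red2 []
orange [([301, 194, 36, 6, 70], [313.7, 197.9]), ([302, 208, 35, 3, 103], [318.8, 209.0])]
blue []
```

View pics/w5.png

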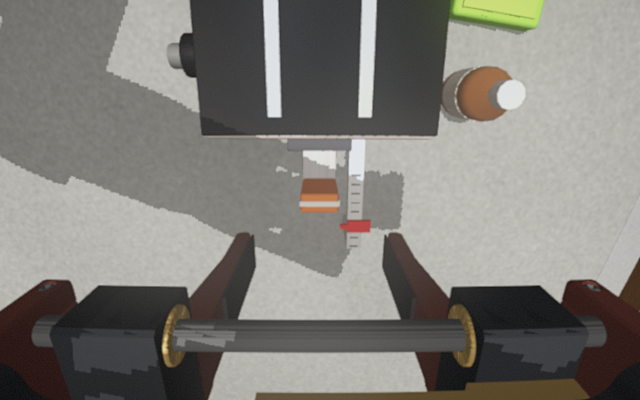

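Run:
```python
from h import *
import pickle
s,f=pickle.load(open('w5.pkl','rb')); crop(f,'w5c',290,140,400,260,5)
for n,px,z in(('line',(319.5,204),.11),('tip',(345,226),.062),('mark',(357,226),.062)):
    P=plane(f,[px],z,s)[0]; print(n,P.round(4),(P@ey).round(4),(P@ex).round(4))
```

```text
line [ 0.576  -0.1603  0.11  ] -0.2696 0.5337
tip [ 0.6078 -0.1937  0.062 ] -0.3086 0.5584
mark [ 0.6191 -0.1914  0.062 ] -0.3086 0.5699
```

View pics/w5c.png

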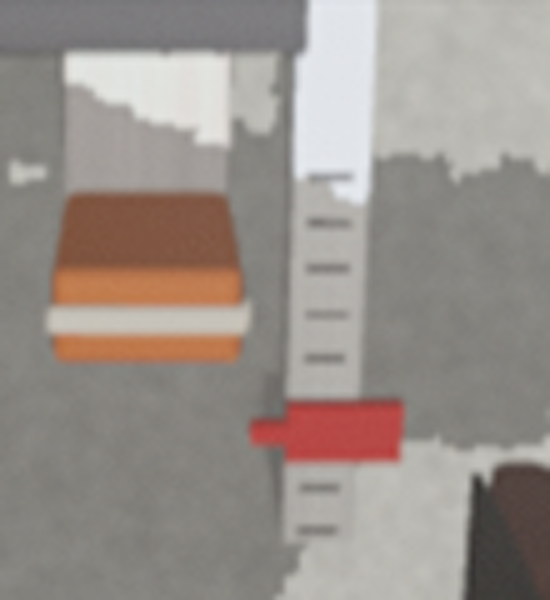

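The tab line is at row 204 and the pointer at row 226, which gives a pull of about 39 mm. The earlier views agree.

Run:
```python
from h import *
Z=np.array([0,0,1.]); tab=.533*ex-.2690*ey
bot.servo_line(tab+Z*.077,feed=.15)
bot.set_gripper(0.0,35)
s=bot.observe(); p=s['tool_pos']; print(s['t'],p,s['grip_width'],s['force'])
bot.servo_line(p-.0393*ey,feed=.05)
bot.pause(.3)
s,f=look('w6'); print(s['t'],s['tool_pos'],(s['tool_pos']-p)@ey,s['grip_width'],s['force'])
import pickle
for n in('top','scene'):
    g=bot.grab_frame(n); pickle.dump(g,open(n+'6.pkl','wb'))
    if n=='top': crop(g,'top6',260,150,460,270,4)
    else: crop(g,'scene6',220,140,400,340,3)
```

```text
15.3417 [ 0.57469358 -0.15997089  0.07711828] 0.3501188556824284 [-3.04646663 -0.92395247  4.30599175]
16.575 [ 0.58196293 -0.19689613  0.07710646] -0.03763391786938938 0.3382617225994827 [-4.20602931  8.51929469  5.31689498]
```

View pics/w6.png

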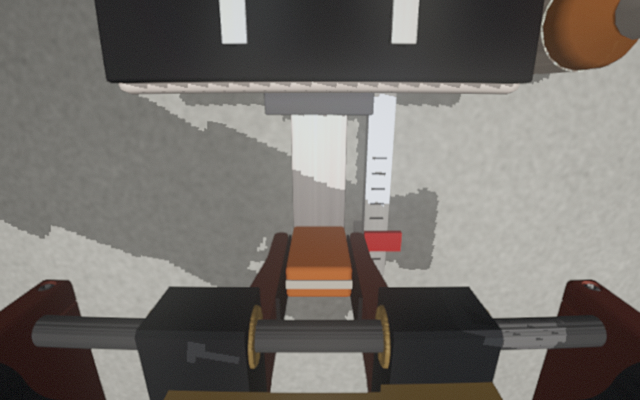

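View pics/top6.png

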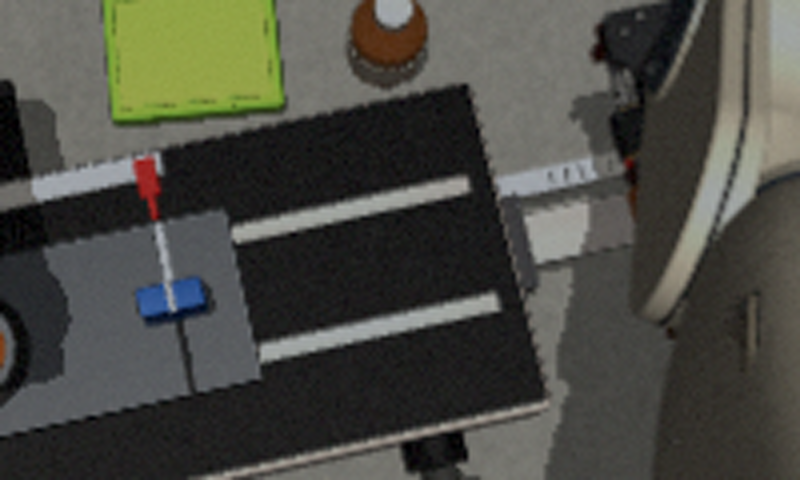

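View pics/scene6.png

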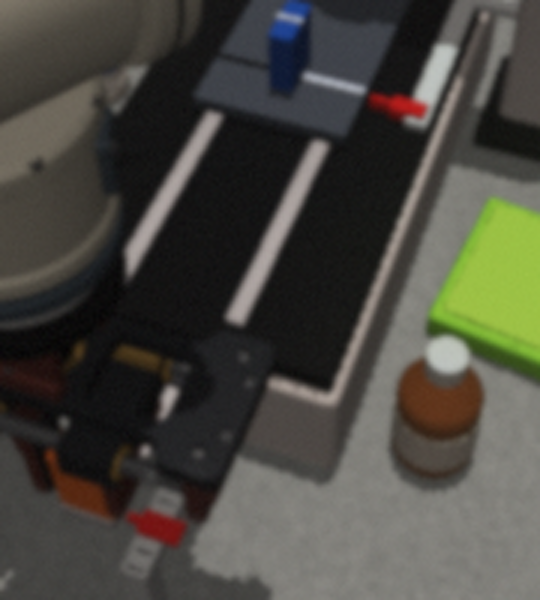

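The tab line is now at px (319,285) and the pointer at (385,241). The top view shows the stage line meeting its pointer. The arm gave about 1.7 mm under the spring.

Run:
```python
from h import *
import pickle
s,f=pickle.load(open('w6.pkl','rb')); crop(f,'w6c',260,210,420,310,5)
m=mask(f,(0,150,70),(6,255,255))[225:255,365:405]; ys,xs=np.where(m); print('red',xs.min()+365,xs.max()+365,ys.min()+225,ys.max()+225)
for n,px,z in(('line',(319,285),.11),('mark',(385,241),.062),('marktop',(385,233),.062),('markbot',(385,250),.062)):
    P=plane(f,[px],z,s)[0]; print(n,P.round(4),(P@ey).round(4),(P@ex).round(4))
g=pickle.load(open('top6.pkl','rb'))
D=lambda u,v:(260+(u+.5)/4-.5,150+(v+.5)/4-.5)
for n,px,z in(('lineend',D(157,226),.103),('tip',D(153,212),.1),('fin',D(172,300),.148)):
    P=plane(g,[px],z)[0]; print(n,P.round(4),(P@ey).round(4))
```

```text
red 365 400 233 250
line [ 0.5832 -0.1976  0.11  ] -0.3076 0.5334
mark [ 0.622  -0.1908  0.062 ] -0.3085 0.5728
marktop [ 0.6206 -0.1858  0.062 ] -0.3033 0.5725
markbot [ 0.6235 -0.1966  0.062 ] -0.3144 0.5732
lineend [0.5748 0.0903 0.103 ] -0.0236
tip [0.5835 0.0927 0.1   ] -0.0229
fin [0.526  0.0796 0.148 ] -0.0246
```

View pics/w6c.png

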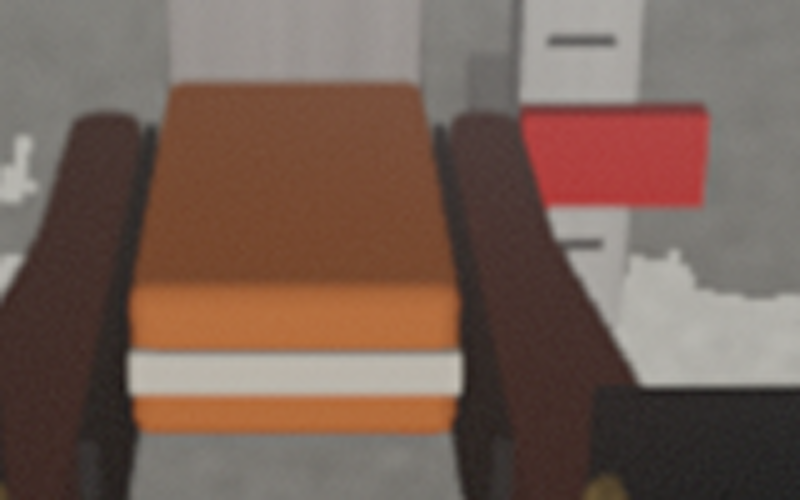

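Run:
```python
from h import *
import pickle
s0,_=pickle.load(open('w6.pkl','rb'))
# the commanded target was 39.3 mm; command 1.4 mm beyond it
p=np.array([0.57469358,-0.15997089,0.07711828])
bot.servo_line(p-.0407*ey,feed=.02); bot.pause(.5)
s,f=look('w7'); print(s['t'],(s['tool_pos']-p)@ey,s['grip_width'],s['force'])
crop(f,'w7c',260,210,420,310,5)
bot.pause(.5); s=bot.observe(); print((s['tool_pos']-p)@ey)
```

```text
17.475 -0.03899764268585745 0.33829424861901286 [-3.27642186  8.28762761  4.75595866]
-0.03900077905047016
```

View pics/w7c.png

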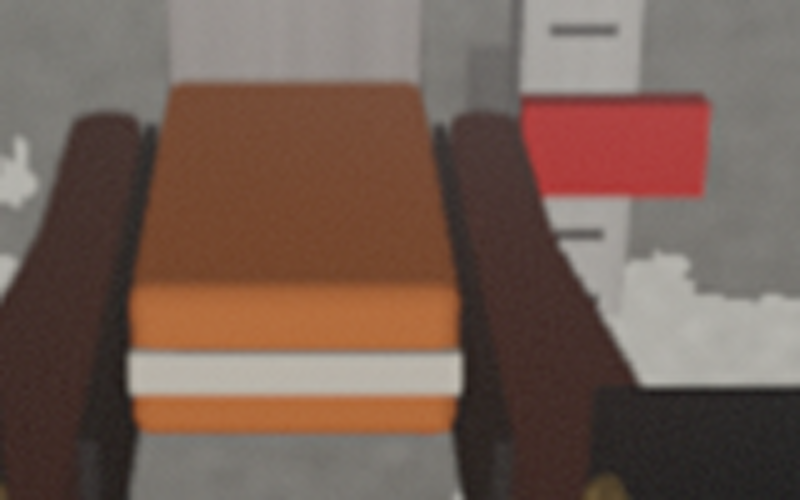

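The tab sits unchanged in the grip, with its line at crop row 373. The pointer centre moved to row about 148, as expected, so the line is level with it to well under 1 mm. It held still over the pause, so I'm handing in.

Run:
```python
from h import *
import pickle
s,f=pickle.load(open('w7.pkl','rb'))
for px,z in(((319,284.5),.11),((385,239.4),.062)): print((plane(f,[px],z,s)[0]@ey).round(4))
bot.sign_off(); print(bot.observe()['t'])
```

```text
-0.3087
-0.3088
the job is handed in; nothing more can be done
the job is handed in; nothing more can be done
```

I finished both steps and handed the job in at about 18 s of the 48 s allowed; the hand-in reports no verdict.

- **Carriage:** I pushed the blue fin with closed fingers instead of gripping it, because a grip would have put the wrist camera close to the lamp head. It took about 83 mm in three small pushes, and I backed off before touching the shutter. The last wrist picture puts the white line about 0.3 mm from the stage pointer. The top camera reads 0.7 mm at the line's end and 1.7 mm at the fin top, which is within its calibration.
- **Shutter:** I pinched the orange tab across x at 35 N and pulled it 39.0 mm out. The arm gave about 1.7 mm under the spring, so I pulled 1.4 mm further to make up for it. The last wrist check put the tab line at -0.3087 m and the pointer at -0.3088 m along the imager's y axis. The tab stayed still over a half-second pause, with about 8 N of spring force on the tool, and was still gripped at hand-in.
- **Disagreements:** Before the pull, the wrist and top views put the shutter distance between 38 and 41 mm, and one rough scene-camera reading gave 43 mm. I used the wrist readings.
- **Other objects:** I never went near the bottle, jar or slide case. I did not measure their positions again at the end.

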